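# Fetch the salt shaker from behind the other condiments

## Robot

A 7-joint arm with a two-finger parallel gripper is mounted at the origin on a cart in front of the work surface, level with it; the furniture and walls round the work are solid. World frame = base frame: x ahead of the robot, y to its left, z up, the work surface at z = 0. Lengths are in m, angles in rad, forces in N, time in s.
With the tool pointing down it reaches from about 0.425 to 0.925 m from the base axis. Payload 6.8 kg.
Tool frame: the origin (TCP) lies between the finger pads; the fingertips stand 14 mm ahead of it and the grasp point (between the pads) lies 5 mm behind it; z points along the fingers, y is the line along which they close (so a half turn about z gives the same grasp; the last joint's range is limited). The gripper opens to 85 mm and grips with 20 to 120 N. Pads are 22 mm wide; open, the fingers measure 114 mm over their backs; the gripper's body (76 mm by 85 mm) begins 54 mm behind the grasp point. The pads swing forward as they close: fully open they stand 13 mm farther back than shut.
Start: joints at [-1.435, 0.477, 0.022, 1.555, -0.011, 1.109, -0.083], TCP at [0.163, 0.655, 0.245] pointing down, gripper open.
Joint ranges: [-2.96, 2.96], [-0.34, 2.1], [-1.41, 1.46], [0.24, 2.44], [-1.37, 4.51], [0.17, 1.92], [-2.96, 2.96]. Speed limits (rad/s): [2.39, 2.39, 3.14, 3.14, 3.14, 3.14, 3.14].

## Interface

Orientations are given as a rotation vector (axis times angle).
In Python, from bench import r, eyes, ticket gives the robot as it stands. The module is installed in compiled form; this text tells all that it offers.
- The arm moves only by the tool arm_command, never from a script. Its argument "plan" is text: rows parted by semicolons, each of 4 numbers parted by spaces: the shift along the tool's x, y, z in m, then the turn about the tool's z in degrees. In form: tx ty tz yaw; .... A call has 1 to 20 rows; each row shifts and turns the commanded pose from where the row before left it, along the tool's axes as they then stand; what a row does not reach is not made up. A row lasts 1/8 s, in which the tool goes at most 62.5 mm and 10.7 degrees, less where a joint would pass 70% of its speed; a pose out of reach is approached as far as the arm can. A call is refused whole if a number of a shift passes 0.0625 or a number of a turn 10.7, either way. A call with a gripper value outside its range is refused whole. "hand" is the closure, from -1 (fully open) to 1 (shut), set as the call begins (left out, the last holds). The fingers move at their own pace and stop on an object; "grip_force" is the grip in N (left out, the last holds). Time passes only in rows, so rows that do not move let the fingers close. It gives the time, the measured TCP pose, the force, the opening and the grip force at its end, in the units of the state.
- r.get_obs(): the state, without advancing time (a new reading comes with each control period).
- eyes.grab_frame(name): name is "scene" or "top" or "wrist"; returns (picture, depth): 420x560x3 uint8, red, green, blue; 420x560 float32, m along the optical axis (not along the pixel's ray), 0 where there is no reading.
- eyes.calibration(name): a dict with "fov_y" (degrees; the focal length in pixels is half the picture's height over the tangent of half this angle, whatever the lens; pixels are square), "cx", "cy" (the principal point, pixels), "origin" and "attitude" of the camera in the world; the wrist camera has in their place "tool_from_camera" (4x4, takes a point from camera to tool coordinates, whose origin is the TCP and whose axes are the flange's). Camera axes: x right, y up, looking along -z (the intrinsics and any distortion apply to the point x, -y, -z); pixel columns grow to the right and rows downward; lengths in m; the calibration is good to about 2 mm. A picture is of the moment at which its call begins: read the wrist's pose just before it. calibration takes no time and is no camera call.
- ticket.hand_in(): hands the job in; it is judged then, once.
The state is a dict: "clock": time; "joints": joint angles; "qvel": joint speeds; "tau": joint torques, N m; "tcp_pos": TCP position; "orientation": TCP orientation; "contact_force": force on the tool from outside, world axes, zero at the start; "moment": the same for the moment, N m; "grip_width": finger opening in m; "gripper_force": force on a finger pad.
Only numpy, scipy, OpenCV 4.12 (cv2) and the standard library are available. Lean on these libraries where they do the work, as an engineer would, in place of code of your own. Each camera call takes 0.05 s, during which the arm holds its last target. There are 200 camera calls.

## Task

The table stand lacks its salt shaker, which stands hemmed in at the middle of the back row of the wooden caddy. First lift the pepper mill, the steel dredger and the spice jar out of the caddy and stand all three on the bamboo tray; then take out the salt shaker and stand it in the free ring of the table stand; last, put the three back, each into the caddy pocket it came from. Keep all of them upright throughout, and leave the other shaker in the stand and the mug where they are.

Things in the scene. Friction and masses are not known exactly. Their poses are not given: they have to be found in the camera images.
- salt_shaker: Glass salt shaker with a domed metal cap: round, 44 mm across up to 74 mm height, 34 mm above that, 90 mm tall, about 0.1 kg. Stands upright in the middle pocket of the caddy's back row. Origin: centre of its underside; z up.
- pepper_mill: Turned wooden pepper mill, round, 170 mm tall, 58 mm across at most; its head, 123 to 159 mm above the foot, is 49 mm across, with a small steel knob on top; the head does not turn. About 0.18 kg. Starts upright in one of three caddy pockets, back left, back right or front middle (which one changes). Origin: centre of its underside.
- dredger: Stainless-steel flour dredger (shaker): a straight can 57 mm across to 97 mm height, a 59 mm wide domed cap with small holes above that, 130 mm tall, about 0.2 kg. Starts upright in another of those three pockets. Origin: centre of its underside; z up.
- spice_jar: Spice jar: round glass body 42 to 45 mm across with a red 44 mm cap from 85 mm up, 106 mm tall, about 0.11 kg. Starts upright in the last of those three pockets. Origin: centre of its underside; z up.
- caddy: Fixed wooden caddy 152 (x) by 216 mm (y), two rows of three pockets. Origin: centre of underside; +x to its back row, +y to its left; floor at 6 mm, dividers 40, front and back walls 42, end walls 54 mm high. Pocket centres (mm): back (36, 67), (36, -67), 68 by 70; back middle (36, 0), 68 by 56; front middle (-36, 0), 68 by 68; front corners (-36, 70), with a low bowl, and (-36, -70), empty.
- bamboo_tray: Fixed bamboo tray on the cooktop, the side area to clear things onto: 186 mm (its x) by 286 mm (its y), inner floor 170 by 270 mm, 7 mm above its origin, rim 22 mm high. Empty. Origin: centre of its underside (on the cooktop glass, z = 6 mm).
- stand: Fixed table stand for two shakers: dark oval wooden foot 164 (x) by 84 mm, 10 mm thick, with two wire rings 55 mm across inside, tops 44 mm above the underside. Origin: centre of its underside. Free ring: centre at x = -40 mm, y = 0 in its frame (towards the robot); the ring at x = +40 mm holds the pepper shaker. A seated shaker stands on the foot, 10 mm above the origin.
- pepper_shaker: Glass shaker, twin of the salt shaker (44 mm across, 90 mm tall), already in the far ring of the stand; leave it there. Origin: centre of its underside.
- mug_a: White mug, 84 mm across, 91 mm tall, standing on the worktop at the back left; a bystander, not to be moved. Origin: centre of the underside of mug and handle together.
Not all that is in view belongs to the job. What is meant by the spice_jar is not yellow, and is the larger of those in its own colour.

How it is judged:
By the outcome, as a careful person would: the job done as asked, in the order asked, and still so for the second after the job is handed in, with the robot touching nothing.
It also fails if it takes over 149 s, if anything falls off the work surface, if the arm or the gripper's body presses on something with over 40 N, if the wrist force passes 120 N, or if a joint passes its speed limit or range.

## Working session

There is one attempt and no reset: what is moved stays moved. The work goes in short steps, Python scripts to look and compute and a tool call to move; the robot and the scene stay as the last step left them, time stands still between calls to the robot, and variables do not carry over. Pictures are saved under pics/ and viewed, at most 14 in all, crops included, and the job is handed in when it is done.

Besides the shell and the picture viewer there is one more tool, called after "Call:" as name(argument=value, ...), one argument or row to a line, values as JSON. arm_command: Moves the arm, as the interface text tells. Its arguments: {"type":"object","properties":{"plan":{"type":"string"},"hand":{"type":"number"},"grip_force":{"type":"number"}},"required":["plan"]}

```bash
mkdir -p pics; ls
cat > h.py <<'E'
import numpy as np, cv2
from scipy.spatial.transform import Rotation as R
from bench import r, eyes, ticket
def grab(n):
    o=r.get_obs(); im,d=eyes.grab_frame(n); c=eyes.calibration(n)
    f=im.shape[0]/2/np.tan(np.radians(c['fov_y'])/2)
    if n=='wrist':
        T=np.eye(4);T[:3,:3]=R.from_rotvec(o['orientation']).as_matrix();T[:3,3]=o['tcp_pos'];T=T@np.array(c['tool_from_camera'])
    else:
        T=np.eye(4);a=np.array(c['attitude'],float);T[:3,3]=c['origin']
        T[:3,:3]=a if a.shape==(3,3) else R.from_rotvec(a).as_matrix() if a.shape==(3,) else R.from_quat(a).as_matrix()
    return im,d,c,f,T
def world(d,c,f,T):
    v,u=np.mgrid[0:d.shape[0],0:d.shape[1]]
    P=np.stack([(u-c['cx'])/f*d,-(v-c['cy'])/f*d,-d],-1)
    return P@T[:3,:3].T+T[:3,3]
def save(n,im): cv2.imwrite(n,im[...,::-1])
E
python3 - <<'E'
from h import *
o=r.get_obs();print({k:np.round(v,3) for k,v in o.items()})
for n in('scene','top','wrist'):print(n,eyes.calibration(n))
for n in('scene','top'):
    im,d,c,f,T=grab(n);save(f'pics/{n}0.png',im);np.savez(f'{n}0.npz',im=im,W=world(d,c,f,T),d=d)
E
```

```text
pics
{'clock': np.float64(0.0), 'joints': array([-1.435,  0.478,  0.022,  1.556, -0.012,  1.109, -0.083]), 'qvel': array([ 0.002,  0.001, -0.001,  0.001,  0.002, -0.   ,  0.   ]), 'tau': array([-0.0000e+00, -5.9646e+01,  1.6080e+00, -2.8119e+01,  1.3000e-02,
        1.0000e-02,  0.0000e+00]), 'tcp_pos': array([0.163, 0.654, 0.244]), 'orientation': array([-3.820e-01, -3.118e+00,  3.000e-03]), 'contact_force': array([-0.706,  0.171,  0.201]), 'moment': array([ 0.049, -0.001, -0.016]), 'gripper_force': np.float64(0.0), 'grip_width': np.float64(0.085)}
scene {'fov_y': 53.2907218037068, 'cx': 281.987086221678, 'cy': 212.21732380697148, 'origin': array([-0.07749073, -0.47667431,  0.51539527]), 'attitude': array([ 0.99908369, -0.40774576, -0.74806359])}
top {'fov_y': 49.09751800906598, 'cx': 278.4662628902997, 'cy': 210.35254519989917, 'origin': array([0.42434946, 0.08270762, 1.18403872]), 'attitude': array([ 0.06148479, -0.06749765, -1.5669661 ])}
wrist {'fov_y': 70.24341824149244, 'cx': 287.0303380711748, 'cy': 209.41020836275737, 'tool_from_camera': array([[ 3.99510016e-04,  9.63271087e-01,  2.68530546e-01,
         6.78796653e-02],
       [ 9.99999804e-01, -5.14409561e-04,  3.57523271e-04,
        -8.65797345e-04],
       [ 4.82526510e-04,  2.68530350e-01, -9.63271103e-01,
        -1.28698354e-01],
       [ 0.00000000e+00,  0.00000000e+00,  0.00000000e+00,
         1.00000000e+00]])}
```

View pics/scene0.png

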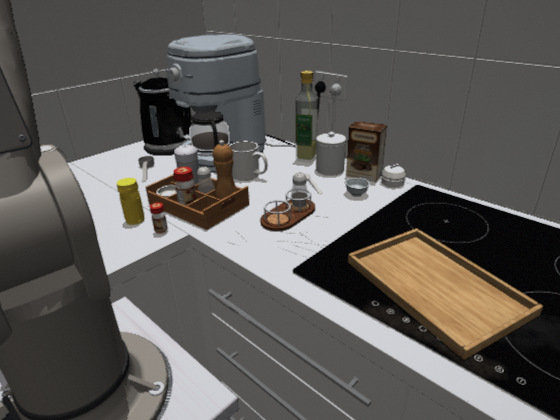

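View pics/top0.png

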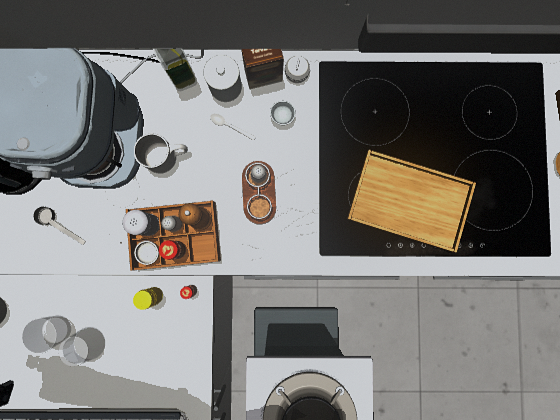

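Top view: caddy at (172,235), with the dredger back left (137,222), salt back middle (170,222), mill back right (190,215) and a red-capped jar front middle (170,249). The stand is at (259,192) with its free ring at (259,208), and the tray at (412,200).

Spice-jar candidates are the red jar in the caddy (170,249), the small red one (188,292) and the yellow one (145,298). The caddy one fits, being not yellow and the larger red. I'll confirm it in a crop.

Run:
```python
from h import *
z=np.load('top0.npz');im=z['im'];W=z['W']
c=im[190:310,115:285];save('pics/c1.png',cv2.resize(c,None,fx=4.7,fy=4.7,interpolation=cv2.INTER_CUBIC))
def P(u,v):return np.round(W[v,u],3)
for n,u,v in [('dredger',137,222),('salt',170,221),('mill',189,213),('red',170,249),('smallred',188,292),('yellow',145,298),('farshk',258,171),('ring',259,209),('tray',412,200)]:print(n,P(u,v))
# tray: by height / colour
hsv=cv2.cvtColor(im,cv2.COLOR_RGB2HSV)
m=((hsv[...,1]>90)&(hsv[...,0]>8)&(hsv[...,0]<28)).astype(np.uint8)
for (a,b,e,f_) in [(335,145,480,255),(235,155,285,228)]:
    mm=np.zeros_like(m);mm[b:f_,a:e]=m[b:f_,a:e];mm=cv2.morphologyEx(mm,cv2.MORPH_CLOSE,np.ones((5,5)))
    rc=cv2.minAreaRect(np.argwhere(mm)[:,::-1].astype(np.float32));bp=cv2.boxPoints(rc);print(rc)
    cx,cy=map(int,map(round,rc[0]))
    print('bp',bp.round(1).tolist(),'centre',P(cx,cy))
# walls caddy: points with z between .036 and .058 near the caddy
w=W[190:285,110:230].reshape(-1,3)
for lo,hi in[(.036,.046),(.048,.058)]:
    s=w[(w[:,2]>lo)&(w[:,2]<hi)];rc=cv2.minAreaRect(s[:,:2].astype(np.float32));print('caddy',lo,len(s),rc)
# tops
for n,u0,u1,v0,v1,zl in[('dred',118,155,200,240,.08),('salt',158,180,205,235,.06),('mill',180,220,195,235,.12),('red',155,185,235,265,.08),('shk',240,275,150,185,.06)]:
    s=W[v0:v1,u0:u1].reshape(-1,3);s=s[(s[:,2]>zl)&(s[:,2]<.25)];print(n,len(s),s.min(0).round(3),s.max(0).round(3),((s.min(0)+s.max(0))/2).round(3))
```

```text
dredger [0.483 0.402 0.133]
salt [0.488 0.336 0.093]
mill [0.501 0.276 0.174]
red [0.422 0.33  0.113]
smallred [0.32  0.294 0.076]
yellow [0.309 0.386 0.11 ]
farshk [0.607 0.128 0.102]
ring [0.524 0.128 0.009]
tray [ 0.548 -0.263  0.016]
((413.0, 199.5), (109.0, 132.0), 90.0)
bp [[347.0, 145.0], [479.0, 145.0], [479.0, 254.0], [347.0, 254.0]] centre [ 0.548 -0.266  0.015]
((258.54986572265625, 191.99752807617188), (62.27220916748047, 32.35957717895508), 87.1375961303711)
bp [[240.8000030517578, 161.6999969482422], [273.20001220703125, 160.10000610351562], [276.29998779296875, 222.3000030517578], [243.89999389648438, 223.89999389648438]] centre [0.568 0.128 0.012]
caddy 0.036 902 ((0.45682889223098755, 0.33921876549720764), (0.15223097801208496, 0.2133658081293106), 6.125302791595459)
caddy 0.048 376 ((0.4564385414123535, 0.34131789207458496), (0.15106402337551117, 0.21660654246807098), 6.215954780578613)
dred 602 [0.456 0.38  0.08 ] [0.512 0.437 0.141] [0.484 0.409 0.111]
salt 211 [0.468 0.302 0.06 ] [0.51  0.36  0.156] [0.489 0.331 0.108]
mill 404 [0.478 0.256 0.122] [0.526 0.301 0.18 ] [0.502 0.279 0.151]
red 335 [0.398 0.313 0.081] [0.443 0.356 0.118] [0.421 0.335 0.099]
shk 192 [0.591 0.111 0.06 ] [0.624 0.146 0.105] [0.608 0.129 0.082]
```

View pics/c1.png

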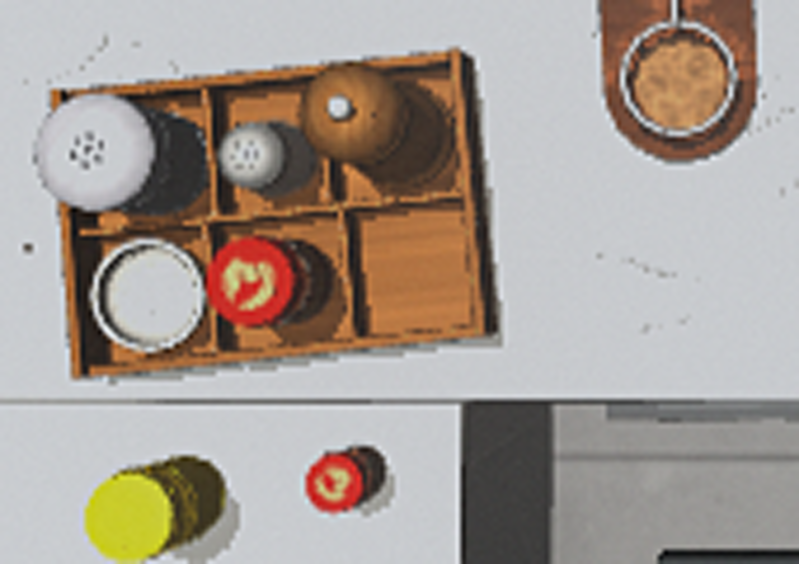

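The crop confirms it: the red-capped jar in the front-middle pocket (crop 250,282) is larger than the small red one (crop 335,482). Next I check the clearance round the caddy and plan the first move.

```bash
cat >> h.py <<'E'
def go(x,y,z,yawy=None):
    """print total shift in tool axes; yawy = desired world heading (deg) of tool y; shift given for after the turn"""
    o=r.get_obs();M=R.from_rotvec(o['orientation']).as_matrix()
    h=np.degrees(np.arctan2(M[1,1],M[0,1]));t=0
    if yawy is not None:
        t=-((yawy-h+180)%360-180);M=M@R.from_euler('z',t,degrees=True).as_matrix()
    s=M.T@(np.array([x,y,z])-o['tcp_pos'])
    print('tcp',o['tcp_pos'].round(4),'heading y',round(h,2),'tiltz',M[:2,2].round(4),'turn',round(t,1),'shift',s.round(4),'|s|',np.linalg.norm(s).round(3),'j',np.round(o['joints'],2))
E
python3 - <<'E'
from h import *
go(.502,.279,.245,6)
for n in('top0','scene0'):
    W=np.load(n+'.npz')['W'].reshape(-1,3)
    for x in np.arange(.40,.70,.04):
        print(round(x,2),[round(float(max(np.append(W[(abs(W[:,0]-x)<.02)&(abs(W[:,1]-y)<.02),2],-1))),2) for y in np.arange(.24,.64,.04)])
E
```

```text
tcp [0.1628 0.6545 0.2444] heading y 76.03 tiltz [-0.0003 -0.0017] turn 70.0 shift [-4.089e-01  2.981e-01 -1.000e-04] |s| 0.506 j [-1.44  0.48  0.02  1.56 -0.01  1.11 -0.08]
0.4 [0.06, 0.05, 0.12, 0.12, 0.04, 0.06, 0.01, 0.01, 0.01, 0.01]
0.44 [0.06, 0.04, 0.12, 0.12, 0.13, 0.12, 0.01, 0.01, 0.01, 0.02]
0.48 [0.16, 0.18, 0.15, 0.1, 0.14, 0.14, 0.01, 0.01, 0.01, 0.02]
0.52 [0.15, 0.18, 0.16, 0.09, 0.14, 0.13, 0.01, 0.01, 0.01, 0.01]
0.56 [0.05, 0.01, 0.01, 0.01, 0.01, 0.01, 0.29, 0.33, 0.32, 0.3]
0.6 [0.01, 0.01, 0.01, 0.09, 0.1, 0.35, 0.36, 0.37, 0.37, 0.36]
0.64 [0.81, 0.81, 0.81, 0.77, 0.1, 0.36, 0.36, 0.36, 0.36, 0.36]
0.68 [0.01, 0.01, 0.09, 0.09, 0.09, 0.36, 0.36, 0.36, 0.36, 0.36]
0.4 [0.05, 0.04, 0.11, 0.11, 0.04, 0.05, 0.0, 0.0, 0.0, -1.0]
0.44 [0.05, 0.04, 0.11, 0.11, 0.13, 0.13, -1.0, -1.0, 0.0, 0.01]
0.48 [0.16, 0.17, 0.09, 0.12, 0.14, 0.13, -1.0, -1.0, 0.0, 0.02]
0.52 [0.15, 0.17, 0.04, 0.04, 0.13, -1.0, -1.0, -1.0, 0.0, 0.0]
0.56 [0.05, 0.0, -1.0, -1.0, -1.0, -1.0, 0.32, 0.32, 0.33, 0.3]
0.6 [0.0, 0.0, 0.0, 0.09, 0.09, 0.35, 0.36, 0.36, 0.36, 0.36]
0.64 [0.0, 0.0, 0.08, 0.09, 0.05, 0.36, 0.36, 0.36, 0.36, 0.36]
0.68 [0.0, 0.0, 0.08, 0.09, 0.09, 0.36, 0.36, 0.36, 0.36, 0.36]
```

Call:
arm_command(
  plan="0 0 0 10.3;0 0 0 10.3;0 0 0 10.4;-.02 -.001 0 0;-.04 -.002 0 0;-.045 -.002 0 0;-.045 -.002 0 0;-.045 -.002 0 0;-.045 -.002 0 0;-.045 -.002 0 0;-.045 -.002 0 0;-.045 -.002 0 0;-.045 -.002 0 0;-.04 -.003 0 0;-.03 -.003 0 0;-.015 -.002 0 0;0 0 0 0",
  hand=-1,
  grip_force=40,
)

```text
clock: 2.22
tcp_pos: [0.5014, 0.2777, 0.2452]
orientation: [-1.202, -2.902, 0.001]
contact_force: [0.5, 0.4, -0.6]
grip_width: 0.0856
gripper_force: 0.0
```

Run:
```python
from h import *
im,d,c,f,T=grab('wrist');save('pics/w1.png',im);np.savez('w1.npz',W=world(d,c,f,T),im=im)
go(.502,.279,.138,45)
```

```text
tcp [0.5007 0.2792 0.2452] heading y 45.09 tiltz [-0.0006  0.0003] turn 0.1 shift [-0.0011  0.0009  0.1072] |s| 0.107 j [-0.87  0.32  0.31  1.82 -0.11  1.02  0.28]
```

View pics/w1.png

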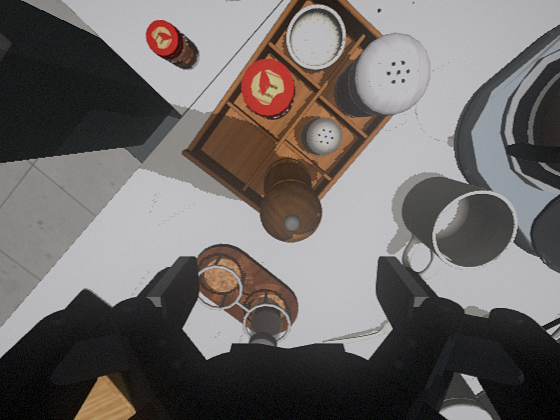

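The wrist view shows the mill knob at (292,222), dredger (392,72), jar cap (268,88), salt cap (323,137), the free ring (220,283) and the far ring (267,320). I measure them from the depth.

Run:
```python
from h import *
z=np.load('w1.npz');W=z['W']
def cl(n,u0,u1,v0,v1,lo,hi):
    s=W[v0:v1,u0:u1].reshape(-1,3);s=s[(s[:,2]>lo)&(s[:,2]<hi)]
    (c,rad)=cv2.minEnclosingCircle(s[:,:2].astype(np.float32));print(n,len(s),np.round(c,4),round(rad*1e3,1),'med',np.median(s,0).round(4))
cl('knob',280,305,212,235,.168,.19)
cl('mill',255,325,175,245,.14,.165)
cl('dred',350,435,25,120,.115,.14)
cl('jar',235,300,55,120,.105,.12)
cl('salt',300,350,110,160,.085,.10)
cl('freering',192,246,255,310,.038,.05)
cl('farring',240,295,285,345,.038,.05)
cl('farshk',240,285,295,345,.09,.11)
cl('mug',400,520,170,275,.08,.1)
w=W[0:230,150:450].reshape(-1,3)
s=w[(w[:,2]>.047)&(w[:,2]<.057)];print(cv2.minAreaRect(s[:,:2].astype(np.float32)))
w=W[240:345,190:300].reshape(-1,3);s=w[(w[:,2]>.006)&(w[:,2]<.014)];print('foot',cv2.minAreaRect(s[:,:2].astype(np.float32)))
```

```text
knob 226 [0.5026 0.2804] 6.1 med [0.5014 0.2815 0.175 ]
mill 2708 [0.5022 0.2804] 25.1 med [0.4968 0.2853 0.1591]
dred 4975 [0.4837 0.4096] 29.6 med [0.4818 0.4065 0.1317]
jar 2389 [0.4205 0.335 ] 22.1 med [0.4204 0.3354 0.1125]
salt 956 [0.4845 0.3429] 16.7 med [0.4837 0.3426 0.0926]
freering 422 [0.5356 0.131 ] 37.4 med [0.5394 0.133  0.0437]
farring 636 [0.5926 0.1396] 48.3 med [0.5941 0.1444 0.0438]
farshk 30 [0.6006 0.1391] 9.2 med [0.5995 0.1409 0.091 ]
mug 2096 [0.6599 0.3749] 54.3 med [0.6673 0.3847 0.088 ]
((0.468621164560318, 0.3523109555244446), (0.3109641969203949, 0.21550805866718292), 38.01215744018555)
foot ((0.5684235095977783, 0.1297852247953415), (0.16278108954429626, 0.08520720899105072), 3.871647834777832)
```

Call:
arm_command(
  plan="0 .002 .02 0;0 0 .04 0;0 0 .03 0;0 0 .012 0;0 0 .005 0;0 0 0 0",
)

```text
clock: 3.02
tcp_pos: [0.5028, 0.2811, 0.1389]
orientation: [1.2, 2.903, 0.002]
contact_force: [-0.3, -0.1, -0.0]
grip_width: 0.0854
gripper_force: 0.0
```

Call:
arm_command(
  plan="0 0 0 0;0 0 0 0;0 0 0 0;0 0 0 0;0 0 0 0;0 0 0 0",
  hand=1,
)

```text
clock: 3.78
tcp_pos: [0.503, 0.2807, 0.1394]
orientation: [1.202, 2.902, 0.002]
contact_force: [-0.9, -1.5, 6.4]
grip_width: 0.0467
gripper_force: 40.3
```

Call:
arm_command(
  plan="0 0 -.01 0;0 0 -.02 0;0 0 -.03 0;0 0 -.03 0;0 0 -.03 0;0 0 -.02 0;0 0 0 0",
)

```text
clock: 4.65
tcp_pos: [0.5033, 0.2808, 0.2801]
orientation: [1.201, 2.901, 0.005]
contact_force: [0.1, -0.0, -2.9]
grip_width: 0.0468
gripper_force: 41.6
```

Run:
```python
from h import *
im,d,c,f,T=grab('wrist');save('pics/w2.png',im)
o=r.get_obs();print(o['grip_width'],o['contact_force'],o['gripper_force'])
go(.550,-.3617,.279)
```

```text
0.0470889413818762 [ 0.3559443  -0.50963079 -2.57933443] 41.58002977492288
tcp [0.5025 0.2804 0.2786] heading y 45.03 tiltz [0.0006 0.0007] turn 0 shift [-0.4874 -0.4207 -0.0008] |s| 0.644 j [-0.88  0.29  0.32  1.78 -0.1   1.09  0.27]
```

View pics/w2.png

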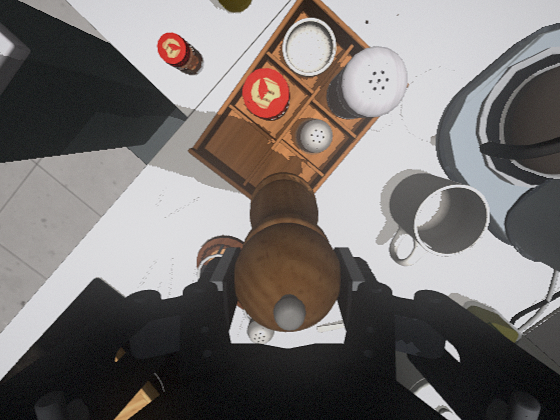

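The mill is held upright at (288,260).

Call:
arm_command(
  plan="-.012 -.01 0 0;-.024 -.021 0 0;-.033 -.0285 0 0;-.033 -.0285 0 0;-.033 -.0285 0 0;-.033 -.0285 0 0;-.033 -.0285 0 0;-.033 -.0285 0 0;-.033 -.0285 0 0;-.033 -.0285 0 0;-.033 -.0285 0 0;-.033 -.0285 0 0;-.033 -.0285 0 0;-.033 -.0285 0 0;-.028 -.024 0 0;-.018 -.015 0 0;-.009 -.0085 0 0;0 0 0 0",
)

```text
clock: 6.95
tcp_pos: [0.5488, -0.362, 0.2775]
orientation: [-1.204, -2.9, 0.001]
contact_force: [-0.9, -0.0, -3.2]
grip_width: 0.0465
gripper_force: 41.6
```

Run:
```python
from h import *
im,d,c,f,T=grab('top');save('pics/t2.png',im[100:300,300:560].repeat(2,0).repeat(2,1));W=world(d,c,f,T)
go(.550,-.3617,.1475)
im,d,c,f,T=grab('wrist');save('pics/w3.png',im)
```

```text
tcp [ 0.5494 -0.3608  0.2777] heading y 45.01 tiltz [-0.0011  0.001 ] turn 0 shift [-0.0013 -0.0002  0.1302] |s| 0.13 j [ 0.07  0.47  0.59  1.59 -0.28  1.16  1.51]
```

View pics/w3.png

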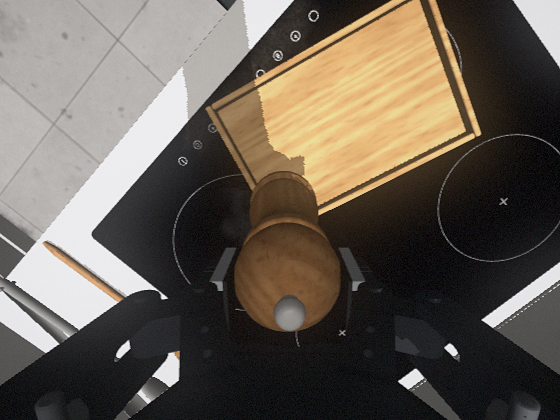

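The wrist view shows tray corners at (208,108) and (478,135), with the mill foot near the tray's near edge (285,180). I check the tray pose from depth before lowering.

Run:
```python
from h import *
z=np.load('top0.npz');W=z['W'];im=z['im']
s=W[140:260,335:485].reshape(-1,3)
for lo,hi in[(.022,.034),(.024,.040),(.012,.018)]:
    q=s[(s[:,2]>lo)&(s[:,2]<hi)];print(len(q),cv2.minAreaRect(q[:,:2].astype(np.float32)),cv2.boxPoints(cv2.minAreaRect(q[:,:2].astype(np.float32))).round(3).tolist())
for u,v in[(370,150),(475,182),(457,250),(349,217)]:
    print(u,v,W[v-2:v+3,u-2:u+3].reshape(-1,3)[np.argmax(W[v-2:v+3,u-2:u+3,2])].round(3))
```

```text
1215 ((0.545755922794342, -0.2589760422706604), (0.28713327646255493, 0.18698477745056152), 72.79179382324219) [[0.414000004529953, -0.36800000071525574], [0.5929999947547913, -0.42399999499320984], [0.6779999732971191, -0.14900000393390656], [0.49900001287460327, -0.09399999678134918]]
1148 ((0.545755922794342, -0.2589760422706604), (0.28713327646255493, 0.18698477745056152), 72.79179382324219) [[0.414000004529953, -0.36800000071525574], [0.5929999947547913, -0.42399999499320984], [0.6779999732971191, -0.14900000393390656], [0.49900001287460327, -0.09399999678134918]]
5314 ((0.5576257109642029, -0.25923600792884827), (0.3839230537414551, 0.30087971687316895), 89.00565338134766) [[0.40400001406669617, -0.4490000009536743], [0.7049999833106995, -0.45399999618530273], [0.7110000252723694, -0.07000000029802322], [0.41100001335144043, -0.06499999761581421]]
370 150 [ 0.668 -0.156  0.034]
475 182 [0.424 0.083 1.184]
457 250 [ 0.421 -0.365  0.033]
349 217 [ 0.501 -0.104  0.031]
```

View pics/t2.png

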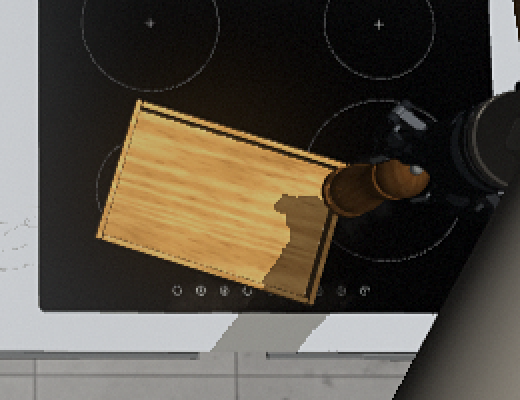

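The tray centre is (0.546,-0.259) with yaw -17.2°. The picture shows the mill foot just inside the far-right corner, at (340,195), so I shift it 9 mm in and lower it.

Call:
arm_command(
  plan=".007 .006 .015 0;0 0 .035 0;0 0 .035 0;0 0 .025 0;0 0 .012 0;0 0 .005 0;0 0 .002 0;0 0 0 0",
)

```text
clock: 8.05
tcp_pos: [0.5496, -0.3522, 0.15]
orientation: [1.201, 2.902, -0.0]
contact_force: [-0.1, -1.0, -1.5]
grip_width: 0.0469
gripper_force: 41.6
```

Call:
arm_command(
  plan="0 0 .0015 0;0 0 0 0",
)

```text
clock: 8.3
tcp_pos: [0.5493, -0.352, 0.148]
orientation: [1.201, 2.902, 0.0]
contact_force: [0.3, -0.6, -2.6]
grip_width: 0.0467
gripper_force: 41.6
```

Call:
arm_command(
  plan="0 0 .001 0;0 0 0 0",
)

```text
clock: 8.55
tcp_pos: [0.5491, -0.352, 0.1467]
orientation: [-1.201, -2.903, -0.0]
contact_force: [0.5, 0.4, -2.6]
grip_width: 0.047
gripper_force: 41.7
```

Call:
arm_command(
  plan="0 0 0 0;0 0 0 0;0 0 0 0;0 0 0 0;0 0 -.02 0;0 0 -.04 0;0 0 -.04 0;0 0 -.015 0;0 0 0 0",
  hand=-1,
)

```text
clock: 9.68
tcp_pos: [0.5496, -0.3524, 0.2633]
orientation: [1.201, 2.9, 0.0]
contact_force: [-0.5, 0.3, -1.1]
grip_width: 0.0852
gripper_force: 0.0
```

Run:
```python
from h import *
go(.4837,.4096,.262,45)
```

```text
tcp [ 0.5496 -0.3524  0.2633] heading y 45.03 tiltz [ 0.0024 -0.0009] turn 0.0 shift [5.854e-01 4.922e-01 4.000e-04] |s| 0.765 j [ 0.06  0.47  0.59  1.62 -0.28  1.13  1.51]
```

Call:
arm_command(
  plan=".015 .0126 0 0;.028 .0235 0 0;.037 .0311 0 0;.037 .0311 0 0;.037 .0311 0 0;.037 .0311 0 0;.037 .0311 0 0;.037 .0311 0 0;.037 .0311 0 0;.037 .0311 0 0;.037 .0311 0 0;.037 .0311 0 0;.037 .0311 0 0;.037 .0311 0 0;.037 .0311 0 0;.031 .026 0 0;.02 .017 0 0;.0104 .0088 0 0;0 0 0 0",
)

```text
clock: 12.05
tcp_pos: [0.4826, 0.4098, 0.2613]
orientation: [-1.201, -2.903, 0.002]
contact_force: [-0.3, -0.9, -0.5]
grip_width: 0.0854
gripper_force: 0.0
```

Run:
```python
from h import *
go(.4837,.4096,.085,45)
im,d,c,f,T=grab('wrist');W=world(d,c,f,T).reshape(-1,3)
for n,x,y,lo,hi in[('dred',.4837,.4096,.115,.145),('salt',.484,.343,.085,.105),('jar',.4205,.335,.105,.12)]:
    s=W[(np.hypot(W[:,0]-x,W[:,1]-y)<.045)&(W[:,2]>lo)&(W[:,2]<hi)]
    if len(s)>5:print(n,len(s),cv2.minEnclosingCircle(s[:,:2].astype(np.float32)))
im,d,c,f,T=grab('top');W=world(d,c,f,T).reshape(-1,3)
s=W[(np.hypot(W[:,0]-.549,W[:,1]+.352)<.06)&(W[:,2]>.13)];print('mill',len(s),cv2.minEnclosingCircle(s[:,:2].astype(np.float32)),s[:,2].max())
```

```text
tcp [0.4826 0.4098 0.2613] heading y 45.05 tiltz [-0.0005 -0.001 ] turn 0.1 shift [-0.0008  0.0008  0.1763] |s| 0.176 j [-1.04  0.4   0.32  1.66 -0.14  1.1   0.1 ]
dred 3091 ((0.48362642526626587, 0.40992605686187744), 0.029450591653585434)
salt 684 ((0.4700266718864441, 0.3441196382045746), 0.030962074175477028)
jar 1642 ((0.42070895433425903, 0.3353255093097687), 0.02249298058450222)
mill 450 ((0.5460869073867798, -0.3508605360984802), 0.025530939921736717) 0.1868153331382405
```

Call:
arm_command(
  plan="-.001 .001 .02 0;0 0 .04 0;0 0 .045 0;0 0 .035 0;0 0 .022 0;0 0 .01 0;0 0 .004 0;0 0 0 0",
)

```text
clock: 13.15
tcp_pos: [0.4849, 0.4099, 0.0866]
orientation: [1.202, 2.902, 0.002]
contact_force: [0.7, 0.3, -0.1]
grip_width: 0.0854
gripper_force: 0.0
```

Call:
arm_command(
  plan="0 0 0 0;0 0 0 0;0 0 0 0;0 0 0 0;0 0 0 0",
  hand=1,
)

```text
clock: 13.78
tcp_pos: [0.4847, 0.4103, 0.0869]
orientation: [1.201, 2.902, 0.002]
contact_force: [-0.8, -0.6, 5.9]
grip_width: 0.0572
gripper_force: 42.0
```

Call:
arm_command(
  plan="0 0 -.01 0;0 0 -.02 0;0 0 -.035 0;0 0 -.04 0;0 0 -.03 0;0 0 -.015 0;0 0 0 0",
)

```text
clock: 14.65
tcp_pos: [0.4846, 0.4102, 0.237]
orientation: [1.201, 2.902, 0.003]
contact_force: [-0.4, 0.4, -1.3]
grip_width: 0.0576
gripper_force: 43.2
```

Run:
```python
from h import *
go(.517,-.250,.236,45)
im,d,c,f,T=grab('wrist');save('pics/w4.png',im)
```

```text
tcp [0.4846 0.4102 0.237 ] heading y 45.04 tiltz [0.0014 0.0017] turn 0.0 shift [-0.4898 -0.444  -0.    ] |s| 0.661 j [-1.03  0.43  0.31  1.68 -0.15  1.05  0.11]
```

View pics/w4.png

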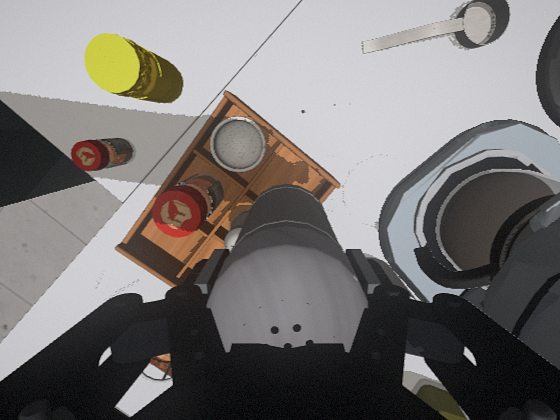

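The dredger is held upright, its cap at (285,300).

Call:
arm_command(
  plan="-.012 -.011 0 0;-.024 -.022 0 0;-.0335 -.0303 0 0;-.0335 -.0303 0 0;-.0335 -.0303 0 0;-.0335 -.0303 0 0;-.0335 -.0303 0 0;-.0335 -.0303 0 0;-.0335 -.0303 0 0;-.0335 -.0303 0 0;-.0335 -.0303 0 0;-.0335 -.0303 0 0;-.0335 -.0303 0 0;-.0335 -.0303 0 0;-.027 -.0245 0 0;-.0165 -.015 0 0;-.0083 -.0079 0 0;0 0 0 0",
)

```text
clock: 16.95
tcp_pos: [0.5161, -0.2509, 0.2352]
orientation: [-1.203, -2.901, 0.0]
contact_force: [0.0, 0.5, -1.5]
grip_width: 0.0577
gripper_force: 43.2
```

Call:
arm_command(
  plan="0 0 .02 0;0 0 .04 0;0 0 .04 0;0 0 .025 0;0 0 .01 0;0 0 .004 0;0 0 .001 0;0 0 0 0",
)

```text
clock: 17.95
tcp_pos: [0.5176, -0.2505, 0.0966]
orientation: [1.201, 2.901, 0.0]
contact_force: [-0.4, -0.1, -1.4]
grip_width: 0.0577
gripper_force: 43.3
```

Call:
arm_command(
  plan="0 0 .0025 0;0 0 0 0",
)

```text
clock: 18.2
tcp_pos: [0.5176, -0.2507, 0.0939]
orientation: [1.201, 2.901, 0.0]
contact_force: [-0.2, -0.9, 2.6]
grip_width: 0.0578
gripper_force: 43.4
```

Call:
arm_command(
  plan="0 0 0 0;0 0 0 0;0 0 0 0;0 0 0 0;0 0 -.02 0;0 0 -.04 0;0 0 -.045 0;0 0 -.03 0;0 0 -.015 0;0 0 0 0",
  hand=-1,
)

```text
clock: 19.45
tcp_pos: [0.5173, -0.2504, 0.2436]
orientation: [1.201, 2.902, 0.001]
contact_force: [0.5, -0.6, -0.2]
grip_width: 0.0855
gripper_force: 0.0
```

Run:
```python
from h import *
go(.4207,.3352,.243,45)
im,d,c,f,T=grab('wrist');W=world(d,c,f,T).reshape(-1,3)
s=W[(np.hypot(W[:,0]-.517,W[:,1]+.25)<.05)&(W[:,2]>.1)];print('dred',len(s),cv2.minEnclosingCircle(s[:,:2].astype(np.float32)),s[:,2].max())
```

```text
tcp [ 0.5173 -0.2504  0.2436] heading y 45.04 tiltz [ 0.0012 -0.0001] turn 0.0 shift [0.4824 0.3457 0.0005] |s| 0.593 j [-0.13  0.35  0.6   1.83 -0.23  1.02  1.35]
dred 35724 ((0.5169118642807007, -0.24987226724624634), 0.05009344965219498) 0.3335319058673722
```

Call:
arm_command(
  plan=".015 .011 0 0;.028 .02 0 0;.038 .0272 0 0;.038 .0272 0 0;.038 .0272 0 0;.038 .0272 0 0;.038 .0272 0 0;.038 .0272 0 0;.038 .0272 0 0;.038 .0272 0 0;.038 .0272 0 0;.038 .0272 0 0;.032 .023 0 0;.018 .013 0 0;.0094 .0067 0 0;0 0 0 0",
)

```text
clock: 21.5
tcp_pos: [0.42, 0.3348, 0.243]
orientation: [-1.202, -2.903, 0.001]
contact_force: [0.6, -0.2, -1.1]
grip_width: 0.0852
gripper_force: 0.0
```

Run:
```python
from h import *
go(.4207,.3352,.071,45)
im,d,c,f,T=grab('wrist');W=world(d,c,f,T).reshape(-1,3)
for n,x,y,lo,hi in[('salt',.484,.343,.085,.105),('jar',.4205,.335,.105,.12)]:
    s=W[(np.hypot(W[:,0]-x,W[:,1]-y)<.035)&(W[:,2]>lo)&(W[:,2]<hi)]
    if len(s)>5:print(n,len(s),cv2.minEnclosingCircle(s[:,:2].astype(np.float32)))
im,d,c,f,T=grab('top');W=world(d,c,f,T).reshape(-1,3)
for n,x,y,lo in[('mill',.548,-.352,.13),('dred',.517,-.25,.11)]:
    s=W[(np.hypot(W[:,0]-x,W[:,1]-y)<.05)&(W[:,2]>lo)];print(n,len(s),cv2.minEnclosingCircle(s[:,:2].astype(np.float32)),s[:,2].max())
```

```text
tcp [0.42   0.3348 0.243 ] heading y 45.03 tiltz [-0.0004 -0.0008] turn 0.0 shift [-0.0002  0.001   0.172 ] |s| 0.172 j [-1.02  0.25  0.27  1.9  -0.08  1.    0.08]
salt 746 ((0.48386073112487793, 0.3435247540473938), 0.017147591337561607)
jar 1834 ((0.4201664626598358, 0.3353646993637085), 0.022156603634357452)
mill 450 ((0.5476317405700684, -0.3511461019515991), 0.02504102513194084) 0.18647182157470332
dred 561 ((0.5158571600914001, -0.24992217123508453), 0.02994876727461815) 0.14798071130528445
```

Call:
arm_command(
  plan="0 .001 .02 0;0 0 .04 0;0 0 .045 0;0 0 .035 0;0 0 .02 0;0 0 .008 0;0 0 .004 0;0 0 0 0",
)

```text
clock: 22.6
tcp_pos: [0.4213, 0.3359, 0.0719]
orientation: [1.202, 2.902, 0.001]
contact_force: [0.0, 0.4, 0.7]
grip_width: 0.0853
gripper_force: 0.0
```

Call:
arm_command(
  plan="0 0 0 0;0 0 0 0;0 0 0 0;0 0 0 0;0 0 0 0;0 0 0 0",
  hand=1,
)

```text
clock: 23.35
tcp_pos: [0.4209, 0.3361, 0.0719]
orientation: [1.201, 2.903, 0.001]
contact_force: [-1.1, 0.2, 6.6]
grip_width: 0.0437
gripper_force: 40.0
```

Call:
arm_command(
  plan="0 0 -.01 0;0 0 -.02 0;0 0 -.035 0;0 0 -.04 0;0 0 -.02 0;0 0 -.01 0;0 0 0 0",
)

```text
clock: 24.22
tcp_pos: [0.4208, 0.336, 0.2066]
orientation: [1.201, 2.903, 0.001]
contact_force: [0.7, 0.1, -0.9]
grip_width: 0.044
gripper_force: 40.9
```

Run:
```python
from h import *
go(.6005,-.184,.206,45)
```

```text
tcp [0.4208 0.336  0.2066] heading y 45.04 tiltz [0.0005 0.0006] turn 0.0 shift [-4.947e-01 -2.406e-01  4.000e-04] |s| 0.55 j [-1.01  0.3   0.27  1.94 -0.1   0.92  0.09]
```

Call:
arm_command(
  plan="-.015 -.0073 0 0;-.028 -.0136 0 0;-.0395 -.0192 0 0;-.0395 -.0192 0 0;-.0395 -.0192 0 0;-.0395 -.0192 0 0;-.0395 -.0192 0 0;-.0395 -.0192 0 0;-.0395 -.0192 0 0;-.0395 -.0192 0 0;-.0395 -.0192 0 0;-.0395 -.0192 0 0;-.03 -.0146 0 0;-.0175 -.0085 0 0;-.0092 -.0046 0 0;0 0 0 0",
)

```text
clock: 26.22
tcp_pos: [0.6004, -0.1839, 0.2059]
orientation: [-1.201, -2.902, 0.0]
contact_force: [0.6, 0.1, -0.6]
grip_width: 0.0434
gripper_force: 40.8
```

Call:
arm_command(
  plan="0 0 .02 0;0 0 .035 0;0 0 .035 0;0 0 .02 0;0 0 .01 0;0 0 .004 0;0 0 .001 0;0 0 0 0",
)

```text
clock: 27.22
tcp_pos: [0.6013, -0.1842, 0.0821]
orientation: [1.201, 2.901, 0.001]
contact_force: [-0.2, -0.3, -0.4]
grip_width: 0.0435
gripper_force: 40.8
```

Call:
arm_command(
  plan="0 0 .0025 0;0 0 0 0",
)

```text
clock: 27.48
tcp_pos: [0.601, -0.184, 0.0791]
orientation: [1.201, 2.902, 0.0]
contact_force: [0.4, 1.3, -0.3]
grip_width: 0.0434
gripper_force: 40.8
```

Call:
arm_command(
  plan="0 0 0 0;0 0 0 0;0 0 0 0;0 0 0 0;0 0 -.02 0;0 0 -.04 0;0 0 -.04 0;0 0 -.025 0;0 0 0 0",
  hand=-1,
)

```text
clock: 28.6
tcp_pos: [0.6022, -0.1847, 0.2073]
orientation: [1.2, 2.897, 0.002]
contact_force: [0.2, -0.9, -0.1]
grip_width: 0.0856
gripper_force: 0.0
```

Run:
```python
from h import *
go(.4840,.3432,.205,45)
im,d,c,f,T=grab('top');W=world(d,c,f,T).reshape(-1,3)
for n,x,y,lo in[('mill',.548,-.352,.13),('dred',.517,-.25,.11)]:
    s=W[(np.hypot(W[:,0]-x,W[:,1]-y)<.05)&(W[:,2]>lo)];print(n,len(s),cv2.minEnclosingCircle(s[:,:2].astype(np.float32)),s[:,2].max())
```

```text
tcp [ 0.6022 -0.1847  0.2073] heading y 45.01 tiltz [ 0.0057 -0.0009] turn 0.0 shift [0.4569 0.2897 0.0012] |s| 0.541 j [-0.15  0.47  0.47  1.74 -0.25  0.99  1.2 ]Traceback (most recent call last):
  File "<stdin>", line 5, in <module>
    return umr_maximum(a, axis, None, out, keepdims, initial, where)
ValueError: zero-size array to reduction operation maximum which has no identity
```

Call:
arm_command(
  plan=".015 .0095 0 0;.028 .0178 0 0;.036 .0228 0 0;.036 .0228 0 0;.036 .0228 0 0;.036 .0228 0 0;.036 .0228 0 0;.036 .0228 0 0;.036 .0228 0 0;.036 .0228 0 0;.036 .0228 0 0;.036 .0228 0 0;.03 .019 0 0;.016 .0102 0 0;.0079 .0052 0 0;0 0 0 0",
)

```text
clock: 30.65
tcp_pos: [0.4822, 0.3434, 0.2035]
orientation: [-1.202, -2.903, 0.001]
contact_force: [0.5, -0.0, 0.6]
grip_width: 0.0854
gripper_force: 0.0
```

Run:
```python
from h import *
go(.4840,.3434,.063,45)
im,d,c,f,T=grab('wrist');W=world(d,c,f,T).reshape(-1,3)
for n,x,y,lo,hi in[('salt',.484,.343,.085,.105)]:
    s=W[(np.hypot(W[:,0]-x,W[:,1]-y)<.035)&(W[:,2]>lo)&(W[:,2]<hi)]
    if len(s)>5:print(n,len(s),cv2.minEnclosingCircle(s[:,:2].astype(np.float32)))
im,d,c,f,T=grab('top');W=world(d,c,f,T).reshape(-1,3)
save('pics/t3.png',im)
for n,x,y,lo in[('mill',.548,-.352,.13),('dred',.517,-.25,.11),('jar',.601,-.184,.09)]:
    s=W[(np.hypot(W[:,0]-x,W[:,1]-y)<.05)&(W[:,2]>lo)]
    if len(s):print(n,len(s),cv2.minEnclosingCircle(s[:,:2].astype(np.float32)),s[:,2].max())
```

```text
tcp [0.4822 0.3434 0.2035] heading y 45.02 tiltz [-0.0003 -0.0007] turn 0.0 shift [-0.0012  0.0014  0.1405] |s| 0.141 j [-0.98  0.4   0.33  1.82 -0.16  0.95  0.2 ]
salt 1084 ((0.48464369773864746, 0.3434770107269287), 0.01666111871600151)
mill 450 ((0.547508180141449, -0.35128915309906006), 0.025509372353553772) 0.18619349902038296
dred 560 ((0.5158824920654297, -0.2500406801700592), 0.02974136359989643) 0.14799301145767707
jar 2419 ((0.6131513714790344, -0.17655816674232483), 0.03791767358779907) 0.8174111690570292
```

View pics/t3.png

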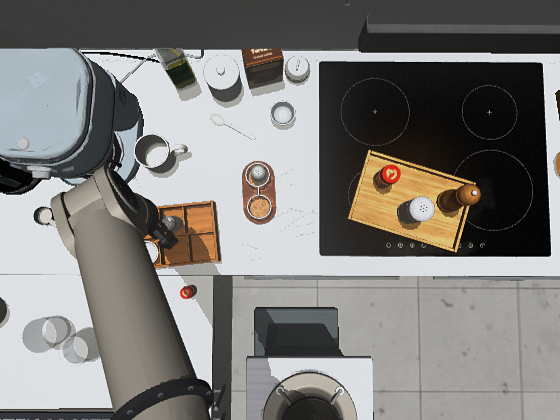

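All three stand upright on the tray: jar (390,175), dredger (421,209), mill (465,193). Now the salt shaker.

Call:
arm_command(
  plan="-.001 .001 .02 0;0 0 .035 0;0 0 .04 0;0 0 .025 0;0 0 .013 0;0 0 .006 0;0 0 .002 0;0 0 0 0",
)

```text
clock: 31.75
tcp_pos: [0.4841, 0.3441, 0.0636]
orientation: [1.201, 2.902, 0.002]
contact_force: [0.3, 0.8, 0.7]
grip_width: 0.0854
gripper_force: 0.0
```

Call:
arm_command(
  plan="0 0 0 0;0 0 0 0;0 0 0 0;0 0 0 0;0 0 0 0;0 0 0 0",
  hand=1,
)

```text
clock: 32.5
tcp_pos: [0.4839, 0.344, 0.0633]
orientation: [1.202, 2.902, 0.001]
contact_force: [-0.9, -1.1, 5.0]
grip_width: 0.0354
gripper_force: 39.5
```

Call:
arm_command(
  plan="0 0 -.01 0;0 0 -.02 0;0 0 -.03 0;0 0 -.03 0;0 0 -.02 0;0 0 -.01 0;0 0 0 0",
)

```text
clock: 33.38
tcp_pos: [0.4838, 0.3441, 0.1837]
orientation: [1.201, 2.902, 0.002]
contact_force: [-0.3, -0.0, -1.4]
grip_width: 0.035
gripper_force: 39.7
```

Run:
```python
from h import *
go(.5285,.127,.180,45)
im,d,c,f,T=grab('wrist');W=world(d,c,f,T);np.savez('w5.npz',W=W,im=im)
z=np.load('top0.npz');
save('pics/w5.png',im)
```

```text
tcp [0.4838 0.3441 0.1837] heading y 45.03 tiltz [0.001  0.0012] turn 0.0 shift [-0.1851 -0.122   0.0035] |s| 0.222 j [-0.98  0.42  0.33  1.83 -0.17  0.91  0.22]
```

View pics/w5.png

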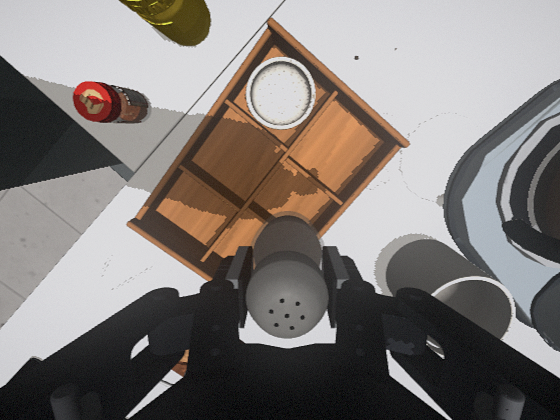

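The salt shaker is lifted upright, cap at (288,295), but an opening of 35 mm means the pads hold the cap. I check that it hasn't slipped.

Run:
```python
from h import *
z=np.load('w5.npz');W=z['W']
for u,v in[(288,300),(288,280),(270,290),(305,290),(262,310),(315,310),(288,230),(262,240),(315,240)]:print(u,v,W[v,u].round(4))
c=z['im'][190:390,180:400];save('pics/c5.png',cv2.resize(c,None,fx=3,fy=3,interpolation=cv2.INTER_CUBIC))
```

```text
288 300 [0.4797 0.3478 0.2151]
288 280 [0.4753 0.3521 0.2113]
270 290 [0.4731 0.3447 0.2123]
305 290 [0.4821 0.3544 0.2131]
262 310 [0.4763 0.3372 0.2138]
315 310 [0.4903 0.3516 0.2142]
288 230 [0.4716 0.3561 0.1707]
262 240 [0.4659 0.3432 0.1714]
315 240 [0.4855 0.3618 0.1694]
```

View pics/c5.png

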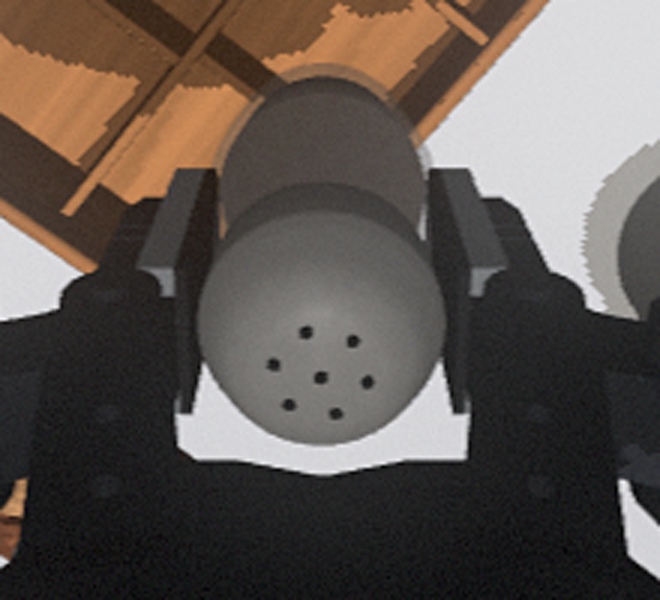

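It hasn't slipped: the top is at z 0.217 and the shaker is centred and upright. Next I refine the free ring's centre from the pixels, at crop (678,80) in the top view and (220,283) in the wrist view.

Run:
```python
from h import *
from scipy.optimize import least_squares
def fit(W,x,y,lo,hi,R0=.036):
    s=W.reshape(-1,3);s=s[(np.hypot(s[:,0]-x,s[:,1]-y)<R0)&(s[:,2]>lo)&(s[:,2]<hi)]
    q=least_squares(lambda p:np.hypot(s[:,0]-p[0],s[:,1]-p[1])-p[2],[x,y,.029],loss='soft_l1',f_scale=.001).x
    return len(s),q.round(4)
im,d,c,f,T=grab('top');W=world(d,c,f,T)
print('top0',fit(np.load('top0.npz')['W'],.5285,.127,.036,.056));print('top',fit(W,.5285,.127,.036,.056));print('w1',fit(np.load('w1.npz')['W'],.5285,.127,.038,.05))
k=np.array([(259.3-c['cx'])/f,-(207-c['cy'])/f,-1.])@T[:3,:3].T
print('ray',(T[:3,3]+k*(.044-T[2,3])/k[2]).round(4))
```

```text
top0 (121, array([0.5284, 0.1274, 0.0292]))
top (121, array([0.5285, 0.1274, 0.0292]))
w1 (399, array([0.5287, 0.128 , 0.0291]))
ray [0.5264 0.1262 0.044 ]
```

Call:
arm_command(
  plan="-.015 -.01 0 0;-.03 -.02 0 0;-.04 -.026 0 0;-.04 -.026 0 0;-.03 -.02 0 0;-.02 -.013 0 0;-.0097 -.0063 0 0;0 0 0 0;0 0 0 0",
)

```text
clock: 34.6
tcp_pos: [0.5283, 0.1287, 0.1826]
orientation: [-1.199, -2.903, -0.0]
contact_force: [0.5, 0.6, -0.2]
grip_width: 0.035
gripper_force: 39.7
```

Run:
```python
from h import *
go(.5286,.1277,.0675,45)
im,d,c,f,T=grab('top');save('pics/t4.png',cv2.resize(im[150:240,200:320],None,fx=5,fy=5,interpolation=cv2.INTER_CUBIC))
im,d,c,f,T=grab('wrist');save('pics/w6.png',im)
```

```text
tcp [0.5283 0.1287 0.1826] heading y 45.12 tiltz [-0.0004  0.0004] turn 0.1 shift [-0.001  -0.0005  0.1151] |s| 0.115 j [-0.67  0.35  0.39  1.95 -0.17  0.87  0.6 ]
```

View pics/w6.png

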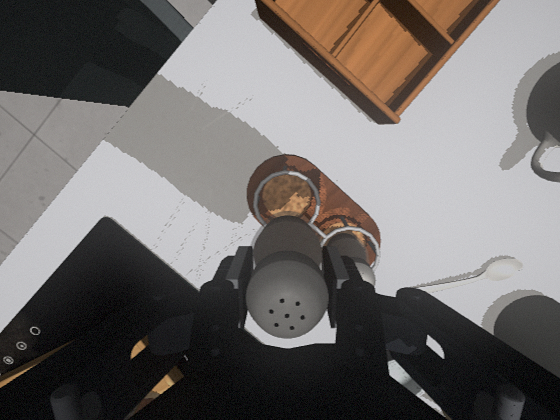

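Call:
arm_command(
  plan="-.001 0 .015 0;0 0 .03 0;0 0 .025 0;0 0 .015 0;0 0 .01 0;0 0 .005 0;0 0 0 0",
)

```text
clock: 35.58
tcp_pos: [0.5295, 0.1269, 0.0829]
orientation: [1.201, 2.903, 0.0]
contact_force: [-0.5, -0.3, -1.0]
grip_width: 0.0352
gripper_force: 39.7
```

Call:
arm_command(
  plan="0 0 .005 0;0 0 .004 0;0 0 .003 0;0 0 .001 0;0 0 0 0",
)

```text
clock: 36.2
tcp_pos: [0.5293, 0.1269, 0.0698]
orientation: [-1.201, -2.903, -0.0]
contact_force: [0.9, -0.4, -0.1]
grip_width: 0.0354
gripper_force: 39.7
```

Call:
arm_command(
  plan="0 0 .0015 0;0 0 .001 0;0 0 0 0",
)

```text
clock: 36.58
tcp_pos: [0.5294, 0.1268, 0.0674]
orientation: [1.202, 2.903, 0.0]
contact_force: [-0.3, -0.2, 0.6]
grip_width: 0.0358
gripper_force: 39.9
```

Call:
arm_command(
  plan="0 0 0 0;0 0 0 0;0 0 0 0;0 0 0 0;0 0 -.015 0;0 0 -.03 0;0 0 -.04 0;0 0 -.04 0;0 0 -.025 0;0 0 0 0",
  hand=-1,
)

```text
clock: 37.83
tcp_pos: [0.5306, 0.1271, 0.2202]
orientation: [1.2, 2.899, 0.006]
contact_force: [0.6, -0.1, 0.2]
grip_width: 0.0851
gripper_force: 0.0
```

Run:
```python
from h import *
go(.601,-.1845,.217,45)
im,d,c,f,T=grab('wrist');W=world(d,c,f,T).reshape(-1,3)
for n,x,y in[('salt',.5286,.127),('pep',.608,.131)]:
    s=W[(np.hypot(W[:,0]-x,W[:,1]-y)<.03)&(W[:,2]>.07)&(W[:,2]<.12)]
    if len(s)>5:print(n,len(s),cv2.minEnclosingCircle(s[:,:2].astype(np.float32)),s[:,2].max())
save('pics/w7.png',im)
```

```text
tcp [0.5306 0.1271 0.2202] heading y 45.02 tiltz [0.0047 0.0023] turn 0.0 shift [-0.2701 -0.1706  0.0028] |s| 0.319 j [-0.69  0.3   0.41  1.92 -0.15  0.94  0.58]
salt 1163 ((0.5300968885421753, 0.1262393742799759), 0.01729205809533596) 0.10098726693732224
pep 1135 ((0.607099175453186, 0.12900979816913605), 0.017276128754019737) 0.1009893843045207
```

View pics/w7.png

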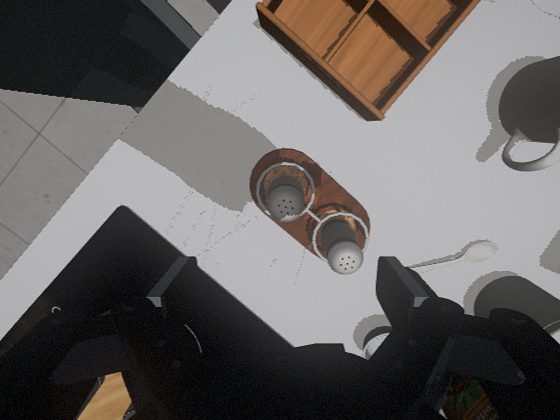

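The salt shaker (285,203) sits in the free ring with its top at 0.101 m, the same height as the pepper shaker (345,257). Next the jar goes back.

Call:
arm_command(
  plan="-.015 -.0095 0 0;-.028 -.0177 0 0;-.038 -.024 0 0;-.038 -.024 0 0;-.038 -.024 0 0;-.038 -.024 0 0;-.036 -.0227 0 0;-.025 -.0158 0 0;-.0141 -.0089 0 0;0 0 0 0",
)

```text
clock: 39.12
tcp_pos: [0.5991, -0.1863, 0.2165]
orientation: [-1.205, -2.9, 0.002]
contact_force: [-0.6, 0.1, -0.1]
grip_width: 0.0854
gripper_force: 0.0
```

```bash
cat >> h.py <<'E'
def chk(*items):
    im,d,c,f,T=grab('wrist');W=world(d,c,f,T).reshape(-1,3)
    for n,x,y,lo,hi in items:
        s=W[(np.hypot(W[:,0]-x,W[:,1]-y)<.035)&(W[:,2]>lo)&(W[:,2]<hi)]
        if len(s)>5:print(n,len(s),np.round(cv2.minEnclosingCircle(s[:,:2].astype(np.float32))[0],4),s[:,2].max().round(3))
E
python3 - <<'E'
from h import *
go(.601,-.1842,.079,45)
chk(('jar',.601,-.184,.11,.125))
E
```

```text
tcp [ 0.5991 -0.1863  0.2165] heading y 44.89 tiltz [-0.0015 -0.0004] turn -0.1 shift [0.     0.003  0.1375] |s| 0.138 j [-0.16  0.46  0.49  1.73 -0.25  1.02  1.21]
jar 2378 [ 0.6    -0.1849] 0.122
```

Call:
arm_command(
  plan="0 .001 .02 0;0 0 .035 0;0 0 .035 0;0 0 .025 0;0 0 .012 0;0 0 .006 0;0 0 .003 0;0 0 0 0",
)

```text
clock: 40.17
tcp_pos: [0.6009, -0.1841, 0.0818]
orientation: [1.201, 2.902, 0.001]
contact_force: [-0.3, -0.6, 0.3]
grip_width: 0.0851
gripper_force: 0.0
```

Call:
arm_command(
  plan="0 0 0 0;0 0 0 0;0 0 0 0;0 0 0 0;0 0 0 0;0 0 0 0",
  hand=1,
)

```text
clock: 40.92
tcp_pos: [0.6007, -0.1842, 0.0818]
orientation: [1.201, 2.902, 0.0]
contact_force: [-1.0, 1.1, 5.4]
grip_width: 0.0436
gripper_force: 40.5
```

Call:
arm_command(
  plan="0 0 -.01 0;0 0 -.02 0;0 0 -.035 0;0 0 -.035 0;0 0 -.02 0;0 0 -.01 0;0 0 0 0",
)

```text
clock: 41.8
tcp_pos: [0.6005, -0.1839, 0.2114]
orientation: [1.201, 2.903, 0.0]
contact_force: [-0.0, 0.5, -1.0]
grip_width: 0.0436
gripper_force: 40.9
```

Run:
```python
from h import *
go(.4208,.3358,.209,45)
```

```text
tcp [ 0.6005 -0.1839  0.2114] heading y 45.04 tiltz [0.0003 0.0001] turn 0.0 shift [0.4946 0.2404 0.0024] |s| 0.55 j [-0.16  0.47  0.49  1.73 -0.25  1.    1.21]
```

Call:
arm_command(
  plan=".015 .0073 0 0;.028 .0136 0 0;.0395 .0192 0 0;.0395 .0192 0 0;.0395 .0192 0 0;.0395 .0192 0 0;.0395 .0192 0 0;.0395 .0192 0 0;.0395 .0192 0 0;.0395 .0192 0 0;.0395 .0192 0 0;.0395 .0192 0 0;.03 .0146 0 0;.0175 .0085 0 0;.0092 .0046 0 0;0 0 0 0;0 0 0 0",
)

```text
clock: 43.92
tcp_pos: [0.4212, 0.3344, 0.2112]
orientation: [1.204, 2.901, -0.001]
contact_force: [-0.4, -0.6, -0.6]
grip_width: 0.0434
gripper_force: 40.8
```

Run:
```python
from h import *
go(.4210,.3362,.075,45)
```

```text
tcp [0.4212 0.3344 0.2112] heading y 44.91 tiltz [ 0.0001 -0.0006] turn -0.1 shift [0.0015 0.0012 0.1362] |s| 0.136 j [-1.05  0.3   0.31  1.94 -0.11  0.93  0.11]
```

Call:
arm_command(
  plan=".001 .001 .02 0;0 0 .035 0;0 0 .035 0;0 0 .022 0;0 0 .012 0;0 0 .006 0;0 0 .003 0;0 0 0 0",
)

```text
clock: 44.92
tcp_pos: [0.4209, 0.3374, 0.0788]
orientation: [1.201, 2.902, 0.001]
contact_force: [0.5, -0.1, -1.8]
grip_width: 0.0434
gripper_force: 40.9
```

Call:
arm_command(
  plan="0 0 .0025 0;0 0 .001 0;0 0 0 0",
)

```text
clock: 45.3
tcp_pos: [0.4206, 0.3373, 0.0749]
orientation: [1.201, 2.903, 0.0]
contact_force: [-0.6, 0.2, -1.0]
grip_width: 0.0436
gripper_force: 40.9
```

Call:
arm_command(
  plan="0 0 0 0;0 0 0 0;0 0 0 0;0 0 0 0;0 0 -.02 0;0 0 -.04 0;0 0 -.05 0;0 0 -.035 0;0 0 -.02 0;0 0 0 0",
  hand=-1,
)

```text
clock: 46.55
tcp_pos: [0.4212, 0.3378, 0.2412]
orientation: [1.201, 2.902, 0.005]
contact_force: [-0.2, -1.1, -0.2]
grip_width: 0.0854
gripper_force: 0.0
```

Run:
```python
from h import *
go(.5172,-.2504,.240,45)
chk(('jar',.421,.336,.1,.125))
```

```text
tcp [0.4212 0.3378 0.2412] heading y 45.03 tiltz [0.0021 0.0027] turn 0.0 shift [-4.838e-01 -3.481e-01 -2.000e-04] |s| 0.596 j [-1.06  0.26  0.33  1.9  -0.1   0.99  0.09]
jar 1937 [0.4193 0.3367] 0.115
```

Call:
arm_command(
  plan="-.015 -.011 0 0;-.028 -.02 0 0;-.038 -.0273 0 0;-.038 -.0273 0 0;-.038 -.0273 0 0;-.038 -.0273 0 0;-.038 -.0273 0 0;-.038 -.0273 0 0;-.038 -.0273 0 0;-.038 -.0273 0 0;-.038 -.0273 0 0;-.038 -.0273 0 0;-.032 -.023 0 0;-.019 -.014 0 0;-.0098 -.0071 0 0;0 0 0 0;0 0 0 0",
)

```text
clock: 48.72
tcp_pos: [0.5166, -0.2498, 0.2394]
orientation: [-1.199, -2.903, -0.001]
contact_force: [-0.3, -0.1, 0.2]
grip_width: 0.0852
gripper_force: 0.0
```

Run:
```python
from h import *
go(.5172,-.2504,.094,45)
chk(('dred',.517,-.25,.12,.16))
```

```text
tcp [ 0.5166 -0.2498  0.2394] heading y 45.1 tiltz [-0.0007  0.0009] turn 0.1 shift [-0.001  -0.      0.1454] |s| 0.145 j [-0.16  0.37  0.65  1.84 -0.26  1.02  1.38]
dred 3817 [ 0.5169 -0.251 ] 0.145
```

Call:
arm_command(
  plan="-.0005 0 .02 0;0 0 .035 0;0 0 .04 0;0 0 .025 0;0 0 .014 0;0 0 .007 0;0 0 .004 0;0 0 0 0",
)

```text
clock: 49.78
tcp_pos: [0.5175, -0.2514, 0.0953]
orientation: [1.201, 2.902, 0.0]
contact_force: [-0.5, -0.3, -0.2]
grip_width: 0.0856
gripper_force: 0.0
```

Call:
arm_command(
  plan="0 0 0 0;0 0 0 0;0 0 0 0;0 0 0 0;0 0 0 0",
  hand=1,
)

```text
clock: 50.4
tcp_pos: [0.5176, -0.2516, 0.0956]
orientation: [1.201, 2.902, 0.001]
contact_force: [-1.2, 0.6, 5.8]
grip_width: 0.058
gripper_force: 42.1
```

Call:
arm_command(
  plan="0 0 -.01 0;0 0 -.02 0;0 0 -.035 0;0 0 -.04 0;0 0 -.025 0;0 0 -.012 0;0 0 0 0",
)

```text
clock: 51.28
tcp_pos: [0.5174, -0.2514, 0.2376]
orientation: [1.201, 2.902, 0.001]
contact_force: [-0.7, 0.2, -1.5]
grip_width: 0.0576
gripper_force: 43.3
```

Run:
```python
from h import *
go(.4849,.4102,.235,45)
```

```text
tcp [ 0.5174 -0.2514  0.2376] heading y 45.04 tiltz [ 0.0015 -0.0001] turn 0.0 shift [0.4908 0.4448 0.0025] |s| 0.662 j [-0.17  0.37  0.66  1.84 -0.26  1.02  1.38]
```

Call:
arm_command(
  plan=".012 .011 0 0;.024 .022 0 0;.0335 .0303 0 0;.0335 .0303 0 0;.0335 .0303 0 0;.0335 .0303 0 0;.0335 .0303 0 0;.0335 .0303 0 0;.0335 .0303 0 0;.0335 .0303 0 0;.0335 .0303 0 0;.0335 .0303 0 0;.0335 .0303 0 0;.0335 .0303 0 0;.0275 .025 0 0;.017 .0154 0 0;.0083 .0079 0 0;0 0 0 0;0 0 0 0",
)

```text
clock: 53.65
tcp_pos: [0.485, 0.4085, 0.2369]
orientation: [1.205, 2.901, -0.001]
contact_force: [0.0, -0.7, -1.6]
grip_width: 0.0576
gripper_force: 43.3
```

Run:
```python
from h import *
go(.485,.4106,.0887,45)
```

```text
tcp [0.485  0.4085 0.2369] heading y 44.9 tiltz [ 0.0001 -0.0008] turn -0.1 shift [0.0016 0.0016 0.1482] |s| 0.148 j [-1.1   0.44  0.42  1.69 -0.2   1.06  0.16]
```

Call:
arm_command(
  plan=".0005 .001 .015 0;0 0 .03 0;0 0 .03 0;0 0 .01 0;0 0 0 0",
)

```text
clock: 54.28
tcp_pos: [0.4847, 0.4107, 0.1512]
orientation: [-1.202, -2.902, 0.002]
contact_force: [0.6, -0.3, -0.6]
grip_width: 0.0578
gripper_force: 43.3
```

Well centred; lowering on.

Call:
arm_command(
  plan="0 0 .02 0;0 0 .02 0;0 0 .01 0;0 0 .006 0;0 0 .003 0;0 0 0 0",
)

```text
clock: 55.02
tcp_pos: [0.4849, 0.4114, 0.093]
orientation: [1.201, 2.903, 0.001]
contact_force: [-1.0, 0.3, -1.3]
grip_width: 0.0575
gripper_force: 43.3
```

Call:
arm_command(
  plan="0 0 .003 0;0 0 .001 0;0 0 0 0",
)

```text
clock: 55.4
tcp_pos: [0.4847, 0.4114, 0.0888]
orientation: [-1.201, -2.903, -0.0]
contact_force: [0.1, 0.2, -0.9]
grip_width: 0.0575
gripper_force: 43.3
```

Call:
arm_command(
  plan="0 0 0 0;0 0 0 0;0 0 0 0;0 0 0 0;0 0 -.02 0;0 0 -.04 0;0 0 -.05 0;0 0 -.04 0;0 0 -.025 0;0 0 0 0",
  hand=-1,
)

```text
clock: 56.65
tcp_pos: [0.486, 0.412, 0.2675]
orientation: [1.201, 2.901, 0.009]
contact_force: [0.1, -0.1, -0.2]
grip_width: 0.0856
gripper_force: 0.0
```

Run:
```python
from h import *
go(.5493,-.352,.263,45)
chk(('dred',.485,.41,.11,.15))
```

```text
tcp [0.486  0.412  0.2675] heading y 45.01 tiltz [0.0039 0.0044] turn 0.0 shift [-0.585  -0.4955  0.0013] |s| 0.767 j [-1.12  0.41  0.43  1.65 -0.19  1.11  0.15]
dred 3009 [0.484  0.4117] 0.138
```

Call:
arm_command(
  plan="-.015 -.0127 0 0;-.028 -.0238 0 0;-.037 -.0313 0 0;-.037 -.0313 0 0;-.037 -.0313 0 0;-.037 -.0313 0 0;-.037 -.0313 0 0;-.037 -.0313 0 0;-.037 -.0313 0 0;-.037 -.0313 0 0;-.037 -.0313 0 0;-.037 -.0313 0 0;-.037 -.0313 0 0;-.037 -.0313 0 0;-.037 -.0313 0 0;-.031 -.0263 0 0;-.02 -.017 0 0;-.01 -.0088 0 0;0 0 0 0;0 0 0 0",
)

```text
clock: 59.2
tcp_pos: [0.5484, -0.3513, 0.2634]
orientation: [-1.199, -2.903, -0.002]
contact_force: [0.0, -0.7, 1.1]
grip_width: 0.0855
gripper_force: 0.0
```

Run:
```python
from h import *
go(.5493,-.352,.1468,45)
chk(('knob',.549,-.352,.177,.2),('mill',.549,-.352,.15,.172))
```

```text
tcp [ 0.5484 -0.3513  0.2634] heading y 45.1 tiltz [-0.0005  0.0012] turn 0.1 shift [-0.0012  0.      0.1166] |s| 0.117 j [ 0.    0.49  0.68  1.63 -0.33  1.14  1.55]
knob 205 [ 0.5489 -0.3523] 0.184
mill 2465 [ 0.5483 -0.3522] 0.172
```

Call:
arm_command(
  plan="-.0005 0 .02 0;0 0 .035 0;0 0 .03 0;0 0 .018 0;0 0 .009 0;0 0 .004 0;0 0 0 0",
)

```text
clock: 60.12
tcp_pos: [0.5491, -0.3533, 0.1483]
orientation: [1.201, 2.902, -0.0]
contact_force: [-0.4, -0.5, 0.2]
grip_width: 0.0853
gripper_force: 0.0
```

Call:
arm_command(
  plan="0 0 0 0;0 0 0 0;0 0 0 0;0 0 0 0;0 0 0 0;0 0 0 0",
  hand=1,
)

```text
clock: 60.88
tcp_pos: [0.5493, -0.3535, 0.1488]
orientation: [1.201, 2.901, -0.0]
contact_force: [-0.7, 1.7, 6.5]
grip_width: 0.0471
gripper_force: 40.9
```

Call:
arm_command(
  plan="0 0 -.01 0;0 0 -.02 0;0 0 -.035 0;0 0 -.035 0;0 0 -.02 0;0 0 -.01 0;0 0 0 0",
)

```text
clock: 61.75
tcp_pos: [0.5488, -0.3529, 0.2778]
orientation: [1.201, 2.903, 0.0]
contact_force: [-1.0, -0.5, -2.4]
grip_width: 0.0465
gripper_force: 41.6
```

Run:
```python
from h import *
go(.5018,.2800,.278,45)
```

```text
tcp [ 0.5488 -0.3529  0.2778] heading y 45.04 tiltz [0.0002 0.0001] turn 0.0 shift [ 4.807e-01  4.143e-01 -1.000e-04] |s| 0.635 j [-0.    0.48  0.69  1.61 -0.32  1.17  1.54]
```

Call:
arm_command(
  plan=".012 .0103 0 0;.024 .0207 0 0;.0325 .028 0 0;.0325 .028 0 0;.0325 .028 0 0;.0325 .028 0 0;.0325 .028 0 0;.0325 .028 0 0;.0325 .028 0 0;.0325 .028 0 0;.0325 .028 0 0;.0325 .028 0 0;.0325 .028 0 0;.0325 .028 0 0;.028 .0241 0 0;.0177 .0152 0 0;.009 .008 0 0;0 0 0 0;0 0 0 0",
)

```text
clock: 64.12
tcp_pos: [0.5019, 0.278, 0.2778]
orientation: [1.205, 2.901, -0.001]
contact_force: [-0.1, -0.0, -2.3]
grip_width: 0.0469
gripper_force: 41.7
```

Call:
arm_command(
  plan="0 0 .015 0;0 0 .03 0;0 0 .02 0;0 0 .01 0;0 0 0 0",
)

```text
clock: 64.75
tcp_pos: [0.5012, 0.2792, 0.202]
orientation: [-1.202, -2.902, 0.002]
contact_force: [0.1, -0.5, -2.3]
grip_width: 0.0465
gripper_force: 41.7
```

Call:
arm_command(
  plan="0 0 .015 0;0 0 .02 0;0 0 .012 0;0 0 .006 0;0 0 .003 0;0 0 0 0",
)

```text
clock: 65.5
tcp_pos: [0.5017, 0.2799, 0.147]
orientation: [1.201, 2.903, 0.001]
contact_force: [0.2, -0.3, -1.7]
grip_width: 0.0468
gripper_force: 41.7
```

Call:
arm_command(
  plan="0 0 .003 0;0 0 .0015 0;0 0 .0005 0;0 0 0 0",
)

```text
clock: 66.0
tcp_pos: [0.5015, 0.2799, 0.1418]
orientation: [-1.201, -2.903, -0.0]
contact_force: [-0.4, 0.5, -2.2]
grip_width: 0.0469
gripper_force: 41.7
```

Call:
arm_command(
  plan="0 0 0 0;0 0 0 0;0 0 0 0;0 0 0 0;0 0 -.02 0;0 0 -.04 0;0 0 -.05 0;0 0 -.035 0;0 0 -.02 0;0 0 0 0;.02 0 0 0;.03 0 0 0;.03 0 0 0;.03 0 0 0;.03 0 0 0;.02 0 0 0;0 0 0 0",
  hand=-1,
)

```text
clock: 68.12
tcp_pos: [0.3866, 0.3937, 0.3053]
orientation: [-1.196, -2.904, 0.003]
contact_force: [-1.1, -0.8, -0.0]
grip_width: 0.0857
gripper_force: 0.0
```

Run:
```python
from h import *
a,_,_,_,_=grab('scene');b,d,c,f,T=grab('wrist')
im=np.hstack([cv2.resize(a[120:260,120:360],None,fx=1.65,fy=1.65),cv2.resize(b,(396,231))[:231]]) ;save('pics/f1.png',im);print(im.shape)
W=world(d,c,f,T).reshape(-1,3)
for n,x,y,lo,hi in[('mill',.5018,.28,.13,.19),('dred',.484,.41,.11,.15),('jar',.42,.336,.1,.13),('salt',.53,.127,.07,.11)]:
    s=W[(np.hypot(W[:,0]-x,W[:,1]-y)<.032)&(W[:,2]>lo)&(W[:,2]<hi)]
    if len(s):print(n,len(s),cv2.minEnclosingCircle(s[:,:2].astype(np.float32)),s[:,2].max())
```

```text
(231, 792, 3)
mill 1418 ((0.5000324249267578, 0.2816312313079834), 0.024920890107750893) 0.17427746267792854
dred 2205 ((0.4834194481372833, 0.4117186367511749), 0.029400452971458435) 0.13742752675394831
jar 1175 ((0.41936102509498596, 0.3369101285934448), 0.02252628467977047) 0.11491349287959618
```

View pics/f1.png

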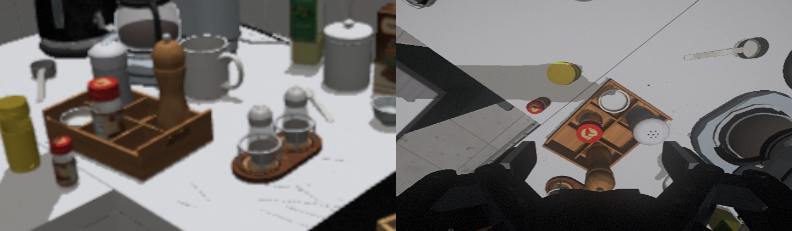

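All is in place: the mill (172,85), dredger (108,65) and jar (103,105) are back in their own pockets, both shakers are seated in the stand (260,125 and 296,105), and the mug is untouched. Handing in.

```bash
python3 -c "
from h import *
print(ticket.hand_in())"
```

```text
the job is handed in; nothing more can be done
None
```

The job is handed in: the salt shaker stands in the free ring of the table stand, and the pepper mill, dredger and spice jar are back upright in their own caddy pockets, done in about 68 s of the 149 s allowed.

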